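Set out the tartlets in reverse order

TASK

Move the four tartlets from the wire cooling rack to the display board, one centred on each stoneware plate, in the reverse order: the tartlet now at the left end of the cooling rack goes to the right end of the board, the second from the left to the second from the right, and so on (left and right as the robot sees them). Keep every tartlet upright all the way, and leave the amber jar on the board standing where it is.

Things in the scene. Friction and masses are not known exactly. Their poses are not given: they have to be found in the camera images.
- tart_round: Firm crisp-baked tartlet, brown straight-sided crust, pale custard, chocolate pearls; from above round, 54 mm across. Crust 32 mm high (pearls to 38), about 80 g. Origin: centre of its underside; z up. Starts on disc_a, its x across the row within 12 degrees: grip it along its own x.
- tart_square: Firm crisp-baked tartlet, brown straight-sided crust, pale custard, chocolate pearls; from above square, 50 x 50 mm. Crust 32 mm high (pearls to 38), about 80 g. Origin: centre of its underside; z up. Starts on disc_b, its x across the row within 12 degrees: grip it along its own x.
- tart_oblong: Firm crisp-baked tartlet, brown straight-sided crust, pale custard, chocolate pearls; from above oblong, 36 mm (its x) by 62 mm (its y). Crust 32 mm high (pearls to 38), about 75 g. Origin: centre of its underside; z up. Starts on disc_c, its x across the row within 12 degrees: grip it along its own x.
- tart_cross: Firm crisp-baked tartlet, brown straight-sided crust, pale custard, chocolate pearls; from above a plus sign, 52 mm from end to end, arms 24 mm wide along its x and y. Crust 32 mm high (pearls to 38), about 65 g. Origin: centre of its underside; z up. Starts on disc_d, its x across the row within 12 degrees: grip it along its own x.
- disc_a: Dark steel disc, 72 mm across, 6 mm thick, fixed on the wire cooling rack (86 x 340 mm), under tart_round at the start. The four discs form a straight row, 78 mm apart, in varying order. Origin: centre of its underside, 21 mm above the table; top at 27 mm. Its y runs along the row to the robot's left, x across it, away from the robot.
- disc_b: Dark steel disc, 72 mm across, 6 mm thick, fixed on the wire cooling rack (86 x 340 mm), under tart_square at the start. The four discs form a straight row, 78 mm apart, in varying order. Origin: centre of its underside, 21 mm above the table; top at 27 mm. Its y runs along the row to the robot's left, x across it, away from the robot.
- disc_c: Dark steel disc, 72 mm across, 6 mm thick, fixed on the wire cooling rack (86 x 340 mm), under tart_oblong at the start. The four discs form a straight row, 78 mm apart, in varying order. Origin: centre of its underside, 21 mm above the table; top at 27 mm. Its y runs along the row to the robot's left, x across it, away from the robot.
- disc_d: Dark steel disc, 72 mm across, 6 mm thick, fixed on the wire cooling rack (86 x 340 mm), under tart_cross at the start. The four discs form a straight row, 78 mm apart, in varying order. Origin: centre of its underside, 21 mm above the table; top at 27 mm. Its y runs along the row to the robot's left, x across it, away from the robot.
- board: Slatted oak board, 92 (x) x 500 (y) x 20 mm, fixed, with four flat grey stoneware plates, 74 mm across, 6 mm thick, fixed on it at y = +117, +39, -39, -117 mm, x = 0; plate tops 26 mm above the origin. Origin: centre of its underside, on the table; y to the robot's left. In front of or behind the rack, about 170 mm off. The jar stands at one end, a white dish 26 mm high at the other.
- jar: Small amber glass jar with a brass cap, 42 mm across, 55 mm high, loose, standing at one end (left or right) of the display board, 95 mm beyond the centre of the last plate. Origin: centre of its underside. To be left where it stands.
Mind the look-alikes: they are no part of the job. Leave any blue look-alike of the tart_round alone.

How it is judged:
At the end, for the whole second after the job is handed in: Each tartlet is upright (0.1 rad), at rest, on the plate mirroring its start (k-th from left on rack, k-th from right on board), centre within 12 mm of the plate centre along each board axis, underside within 4 mm of the plate top; the jar upright (0.2 rad) within 15 mm of its start (((y of each of disc_b, disc_c, disc_d in the frame of disc_a below 0.039 m and y of tart_round in the frame of board between -0.129 and -0.105 m) or (y of any of disc_b, disc_c, disc_d in the frame of disc_a above 0.039 m and y of each of disc_b, disc_c, disc_d in the frame of disc_a below 0.117 m and y of tart_round in the frame of board between -0.051 and -0.027 m) or (y of any of disc_b, disc_c, disc_d in the frame of disc_a above 0.117 m and y of each of disc_b, disc_c, disc_d in the frame of disc_a below 0.195 m and y of tart_round in the frame of board between 0.027 and 0.051 m) or (y of any of disc_b, disc_c, disc_d in the frame of disc_a above 0.195 m and y of tart_round in the frame of board between 0.105 and 0.129 m)) and x of tart_round in the frame of board between -0.012 and 0.012 m and z of tart_round in the frame of board between 0.022 and 0.03 m and angle between each of tart_round, tart_square, tart_oblong, tart_cross's own z axis and vertical below 0.1 rad and linear speed of each of tart_round, tart_square, tart_oblong, tart_cross below 0.02 m/s and angular speed of each of tart_round, tart_square, tart_oblong, tart_cross below 0.2 rad/s and ((y of each of disc_a, disc_c, disc_d in the frame of disc_b below 0.039 m and y of tart_square in the frame of board between -0.129 and -0.105 m) or (y of any of disc_a, disc_c, disc_d in the frame of disc_b above 0.039 m and y of each of disc_a, disc_c, disc_d in the frame of disc_b below 0.117 m and y of tart_square in the frame of board between -0.051 and -0.027 m) or (y of any of disc_a, disc_c, disc_d in the frame of disc_b above 0.117 m and y of each of disc_a, disc_c, disc_d in the frame of disc_b below 0.195 m and y of tart_square in the frame of board between 0.027 and 0.051 m) or (y of any of disc_a, disc_c, disc_d in the frame of disc_b above 0.195 m and y of tart_square in the frame of board between 0.105 and 0.129 m)) and x of tart_square in the frame of board between -0.012 and 0.012 m and z of tart_square in the frame of board between 0.022 and 0.03 m and ((y of each of disc_a, disc_b, disc_d in the frame of disc_c below 0.039 m and y of tart_oblong in the frame of board between -0.129 and -0.105 m) or (y of any of disc_a, disc_b, disc_d in the frame of disc_c above 0.039 m and y of each of disc_a, disc_b, disc_d in the frame of disc_c below 0.117 m and y of tart_oblong in the frame of board between -0.051 and -0.027 m) or (y of any of disc_a, disc_b, disc_d in the frame of disc_c above 0.117 m and y of each of disc_a, disc_b, disc_d in the frame of disc_c below 0.195 m and y of tart_oblong in the frame of board between 0.027 and 0.051 m) or (y of any of disc_a, disc_b, disc_d in the frame of disc_c above 0.195 m and y of tart_oblong in the frame of board between 0.105 and 0.129 m)) and x of tart_oblong in the frame of board between -0.012 and 0.012 m and z of tart_oblong in the frame of board between 0.022 and 0.03 m and ((y of each of disc_a, disc_b, disc_c in the frame of disc_d below 0.039 m and y of tart_cross in the frame of board between -0.129 and -0.105 m) or (y of any of disc_a, disc_b, disc_c in the frame of disc_d above 0.039 m and y of each of disc_a, disc_b, disc_c in the frame of disc_d below 0.117 m and y of tart_cross in the frame of board between -0.051 and -0.027 m) or (y of any of disc_a, disc_b, disc_c in the frame of disc_d above 0.117 m and y of each of disc_a, disc_b, disc_c in the frame of disc_d below 0.195 m and y of tart_cross in the frame of board between 0.027 and 0.051 m) or (y of any of disc_a, disc_b, disc_c in the frame of disc_d above 0.195 m and y of tart_cross in the frame of board between 0.105 and 0.129 m)) and x of tart_cross in the frame of board between -0.012 and 0.012 m and z of tart_cross in the frame of board between 0.022 and 0.03 m and distance of jar from where it was at the start of the episode below 0.015 m and angle between jar's own z axis and vertical below 0.2 rad); the robot touches nothing.
It fails at once if a tartlet is tipped by more than 0.6 rad (angle between any of tart_round, tart_square, tart_oblong, tart_cross's own z axis and vertical above 0.6 rad).
It fails at once if the amber jar is pushed more than 15 mm or tipped over (distance of jar from where it was at the start of the episode above 0.015 m or angle between jar's own z axis and vertical above 0.5 rad).
It also fails if it takes over 83 s, if anything falls off the work surface, if the arm or the gripper's body presses on something with over 40 N, if the wrist force passes 120 N, or if a joint passes its speed limit or range.

ROBOT

A 7-joint arm with a two-finger parallel gripper is mounted at the origin on the work surface. World frame = base frame: x ahead of the robot, y to its left, z up, the work surface at z = 0. Lengths are in m, angles in rad, forces in N, time in s.
With the tool pointing down it reaches from about 0.35 to 0.9 m from the base axis. Payload 19.9 kg.
Tool frame: the origin (TCP) lies at the very end of the fingers, on their centre line; the grasp point (between the pads) lies 19 mm behind it; z points along the fingers, y is the line along which they close (so a half turn about z gives the same grasp; the last joint's range is limited). The gripper opens to 85 mm and grips with 20 to 120 N. Pads are 22 mm wide; open, the fingers measure 114 mm over their backs; the gripper's body (76 mm by 85 mm) begins 54 mm behind the grasp point. The pads swing forward as they close: fully open they stand 13 mm farther back than shut.
Start: joints at [1.173, 0.417, -0.01, 1.614, 0.005, 1.111, -0.053], TCP at [0.218, -0.586, 0.194] pointing down, gripper open.
Joint ranges: [-2.81, 2.81], [-0.39, 2.02], [-1.27, 1.25], [0.06, 2.57], [-1.19, 4.33], [0.19, 2], [-2.82, 2.82]. Speed limits (rad/s): [1.89, 1.89, 2.39, 2.39, 3.01, 3.01, 3.01].

INTERFACE

Orientations are given as a 3x3 rotation matrix whose columns are the frame's x, y, z axes.
In Python, from workcell import r gives the robot as it stands.
- The arm moves only by the tool carry_out, never from a script. Its argument "moves" is one flat list of numbers, 7 for each row, row after row: the shift along the tool's x, y, z as a fraction of full scale, then the turn, a rotation vector about the tool's x, y, z as a fraction of full scale, then the gripper's target within -1 to 1 (fully open at 1, half-way at 0, shut at -1). A call has 1 to 5 rows; each row is the pose to reach, as a shift and turn from the pose commanded when the call began, along the tool's axes at that moment; what a row does not reach only later rows make up. Full scale, the value 1, is 1 m for a shift and 90 degrees for a turn. A row lasts 1/8 s, in which the tool goes at most 62.5 mm and 10.7 degrees, less where a joint would pass 70% of its speed; a pose out of reach is approached as far as the arm can. A call with a number of a shift or a turn outside -1 to 1 is refused whole. A call with a gripper value outside its range is refused whole. The fingers move at their own pace and stop on an object; "grip_force" is the grip in N (left out, the last holds). Time passes only in rows, so rows that repeat a pose let the fingers close. It gives the time, the measured TCP pose, the force, the opening and the grip force at its end, in the units of the state.
- r.read_state(): the state, without advancing time (a new reading comes with each control period).
- r.get_image(name): name is "scene" or "side" or "wrist"; returns a dict with "color" (420x560x3 uint8, red, green, blue), "mtx" (3x3 intrinsics, pixels), "position" and "attitude" of the camera in the world. Camera axes: x right, y up, looking along -z (the intrinsics and any distortion apply to the point x, -y, -z); pixel columns grow to the right and rows downward; lengths in m; the calibration is good to about 2 mm. The wrist camera is an equidistant fisheye: a pixel r from the principal point sees the ray r / f radians off the axis. A picture is of the moment at which its call begins. There is no depth.
- r.sign_off(): hands the job in; it is judged then, once.
The state is a dict: "time": time; "q": joint angles; "qd": joint speeds; "tau": joint torques, N m; "tool_pos": TCP position; "eef_rot": TCP orientation; "wrist_force": force on the tool from outside, world axes, zero at the start; "wrist_torque": the same for the moment, N m; "opening": finger opening in m; "grip_force": force on a finger pad.
Only numpy, scipy, OpenCV 4.12 (cv2) and the standard library are available. Lean on these libraries where they do the work, as an engineer would, in place of code of your own. Each camera call takes 0.05 s, during which the arm holds its last target. There are 200 camera calls.

## Working session

There is one attempt and no reset: what is moved stays moved. The work goes in short steps, Python scripts to look and compute and a tool call to move; the robot and the scene stay as the last step left them, time stands still between calls to the robot, and variables do not carry over. Pictures are saved under pics/ and viewed, at most 14 in all, crops included, and the job is handed in when it is done.

Besides the shell and the picture viewer there is one more tool, called after ">>>" in YAML: its name, and indented under it one key for each argument. carry_out: Moves the arm, as the interface text tells. Shift numbers are shares of 1 m and turn numbers shares of 90 degrees, none past 1 either way. Its arguments: {"type":"object","properties":{"moves":{"type":"array"},"grip_force":{"type":"number"}},"required":["moves"]}

```bash
ls; mkdir -p pics
cat > h.py <<'E'
from workcell import r
import numpy as np, cv2
def snap(n,f):
    d=r.get_image(n); cv2.imwrite('pics/'+f+'.png',d['color'][:,:,::-1]); np.savez('pics/'+f+'.npz',**d); return d
def world(d,u,v,z,fish=False):
    K=d['mtx'];x=(u-K[0,2])/K[0,0];y=(v-K[1,2])/K[1,1]
    if fish:
        t=np.hypot(x,y);s=np.sin(t)/t if t>1e-9 else 1;c=np.array([x*s,-y*s,-np.cos(t)])
    else: c=np.array([x,-y,-1.])
    w=d['attitude']@c;p=d['position'];return p+w*(z-p[2])/w[2]
E
python3 - <<'E'
from h import *
for n in('scene','side','wrist'):
    d=snap(n,n+'0');print(n,d['position'],d['attitude'].round(3).tolist(),d['mtx'].tolist(),[k for k in d])
s=r.read_state();print(s)
E
```

```text
pics
scene [1.00103449 0.07394331 0.67027515] [[-0.068, -0.809, 0.583], [0.998, -0.048, 0.049], [-0.012, 0.585, 0.811]] [[436.3481636812511, 0.0, 271.5458037854769], [0.0, 436.3481636812511, 212.63997764343262], [0.0, 0.0, 1.0]] ['color', 'mtx', 'position', 'attitude']
side [ 0.36520629 -0.34628159  0.58776537] [[0.897, 0.356, -0.263], [-0.443, 0.702, -0.558], [-0.014, 0.617, 0.787]] [[380.6940599180365, 0.0, 279.29687416532244], [0.0, 380.6940599180365, 212.12710333654704], [0.0, 0.0, 1.0]] ['color', 'mtx', 'position', 'attitude']
wrist [ 0.28375934 -0.56133254  0.37372819] [[0.349, 0.901, 0.258], [-0.937, 0.336, 0.094], [-0.002, -0.275, 0.961]] [[325.19226210127806, 0.0, 276.5302416238798], [0.0, 325.19226210127806, 206.91144508847523], [0.0, 0.0, 1.0]] ['color', 'mtx', 'position', 'attitude']
{'time': 0.15, 'q': array([ 1.17251596,  0.41784775, -0.01030811,  1.61405144,  0.00469721,
        1.11069433, -0.05299652]), 'qd': array([-0.00096467, -0.00142293, -0.00055933, -0.00132   , -0.00011711,
       -0.00189201, -0.00093378]), 'tau': array([ 1.19163913e-03, -8.64737320e+01,  6.79599736e-01, -4.35050261e+01,
        1.92002981e-02,  5.83246831e-03,  6.85544251e-05]), 'tool_pos': array([ 0.21817174, -0.58535041,  0.19329064]), 'eef_rot': array([[ 9.37021037e-01,  3.49272682e-01, -4.10991982e-04],
       [ 3.49272916e-01, -9.37020621e-01,  8.86467259e-04],
       [-7.54891650e-05, -9.74186838e-04, -9.99999523e-01]]), 'wrist_force': array([-0.18732923,  0.03862259, -0.31175721]), 'wrist_torque': array([-0.01442572, -0.02856713,  0.03471875]), 'grip_force': 0.0, 'opening': 0.08539494377053358}
```

View pics/scene0.png

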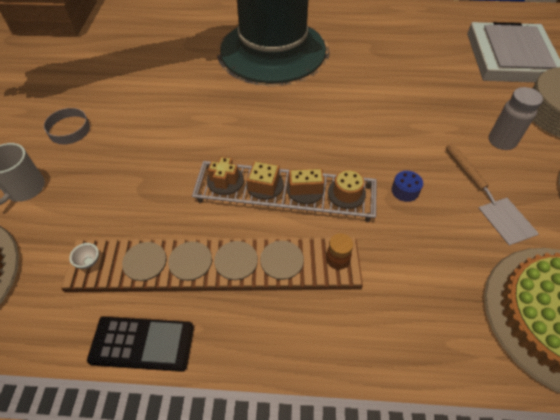

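View pics/side0.png

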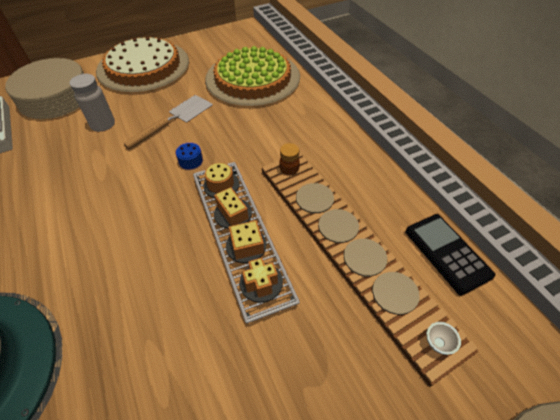

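Scene view (image right = robot's left): round tartlet at (348,187), oblong (307,183), square (263,180), cross (224,175) on the rack. The plates are at (283,259), (237,260), (190,260) and (144,261), with the jar at (340,250) at the left end and the dish at (85,257). What could be mistaken for the round tartlet: the blue look-alike at (407,186), which I leave alone, and the large tarts at (543,310) on the right. I choose the brown one at (348,187). A close crop will check this.

Run:
```python
import cv2
a=cv2.imread('pics/scene0.png')[145:225,185:425];cv2.imwrite('pics/c1.png',cv2.resize(a,None,fx=3.3,fy=3.3,interpolation=cv2.INTER_CUBIC))
a=cv2.imread('pics/side0.png')[140:340,170:420];cv2.imwrite('pics/c2.png',cv2.resize(a,None,fx=3,fy=3,interpolation=cv2.INTER_CUBIC))
```

```text
(no output)
```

View pics/c1.png

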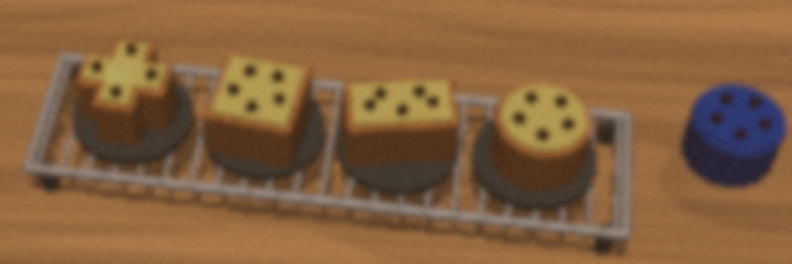

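View pics/c2.png

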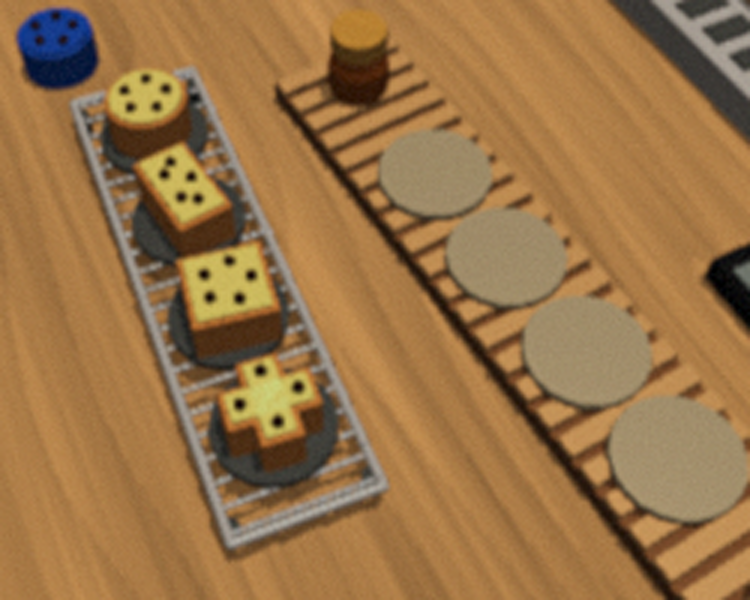

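Crops: cross top at c1 (124,72), square (258,92), oblong (401,105), brown round (543,117). The blue look-alike is at (735,120). Choice confirmed. Next I measure positions and yaw from both cameras.

Run:
```python
from h import *
s=dict(np.load('pics/scene0.npz'));d=dict(np.load('pics/side0.npz'))
A=lambda p,z:world(s,185+p[0]/3.3,145+p[1]/3.3,z)[:2]
B=lambda p,z:world(d,170+p[0]/3,140+p[1]/3,z)[:2]
for n,a,b in(('cross',(124,72),(269,396)),('square',(258,92),(231,283)),('oblong',(401,105),(186,183)),('round',(543,117),(146,97))):
    print(n,A(a,.059).round(4),B(b,.059).round(4))
for a,b in zip([(283,259),(237,260),(190,260),(144,261)],[(435,172),(507,256),(587,350),(679,457)]):
    print('plate',world(s,*a,.026)[:2].round(4),B(b,.026).round(4))
print('jar',world(s,342,242,.055)[:2],B((359,28),.055))
def ang(P):
    for i in range(len(P)):
        e=P[(i+1)%len(P)]-P[i];print('   ',np.hypot(*e).round(4),np.degrees(np.arctan2(e[1],e[0])).round(1),end='')
    print()
for f,L in((A,[[(233,55),(312,70),(293,130),(208,112)],[(349,83),(452,80),(457,123),(346,128)],[(131,48),(116,91)],[(97,66),(151,73)]]),
 (B,[[(178,258),(260,243),(280,305),(197,328)],[(137,155),(185,145),(232,210),(185,226)],[(260,370),(278,421)],[(239,405),(298,387)]])):
    for P in L: ang([f(p,.06) for p in P])
```

```text
cross [ 0.4612 -0.0618] [ 0.4615 -0.0647]
square [0.4718 0.0154] [0.4722 0.0105]
oblong [0.4767 0.0955] [0.4769 0.0902]
round [0.4808 0.1738] [0.4808 0.1688]
plate [0.6329 0.0609] [0.6305 0.0533]
plate [ 0.6396 -0.0166] [ 0.6364 -0.0246]
plate [ 0.6445 -0.0961] [ 0.642  -0.1018]
plate [ 0.6512 -0.1737] [ 0.648  -0.1792]
jar [0.61129943 0.15720306] [0.63423999 0.16778417]
    0.0465 79.1    0.0452 -10.1    0.0489 -101.9    0.0443 166.9
    0.0579 95.5    0.0314 5.0    0.0611 -83.3    0.0328 179.5
    0.0332 -7.2    0.0332 172.8
    0.0315 83.6    0.0315 -96.4
    0.0477 -13.9    0.0448 -99.9    0.0473 171.7    0.0495 80.5
    0.03 -11.1    0.0607 -84.7    0.0293 177.1    0.065 95.1
    0.032 -97.3    0.032 82.7
    0.0323 -7.5    0.0323 172.5
```

Add to h.py:
```python
def to(*T):
    """T: (x,y,z,yaw of tool y axis in deg about world z from +x) -> tool-frame shift/turn fractions"""
    from scipy.spatial.transform import Rotation as Ro
    s=r.read_state();R=s['eef_rot'];p=s['tool_pos']
    print('t',round(s['time'],2),'p',p.round(4),'yaw',np.degrees(np.arctan2(R[1,1],R[0,1])).round(1),'tilt',np.degrees(np.arccos(-R[2,2])).round(2),'open',s['opening'].__round__(4),'F',s['wrist_force'].round(1),s['grip_force'])
    for x,y,z,a in T:
        c,q=np.cos(np.radians(a)),np.sin(np.radians(a))
        W=np.array([[-q,c,0],[c,q,0],[0,0,-1.]])
        print('  shift',(R.T@(np.array([x,y,z])-p)).round(4),'turn',(Ro.from_matrix(R.T@W).as_rotvec()/(np.pi/2)).round(4))
```

```text
(no output)
```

>>> carry_out:
  moves: [0.46,-0.512,0,0,0,-0.773,1,0.46,-0.512,0,0,0,-0.773,1,0.46,-0.512,0,0,0,-0.773,1,0.46,-0.512,0,0,0,-0.773,1,0.46,-0.512,0,0,0,-0.773,1]

```text
time: 0.78
tool_pos: [0.3331, -0.2929, 0.1938]
eef_rot: [[0.267, 0.964, -0.0], [0.964, -0.267, -0.0], [-0.0, 0.0, -1.0]]
wrist_force: [0.4, -0.4, -0.5]
opening: 0.0854
grip_force: 0.0
```

```bash
python3 -c "
from h import *
to((.47,.055,.2,0))"
```

```text
t 0.78 p [ 0.3331 -0.2929  0.1938] yaw -15.5 tilt 0.02 open 0.0854 F [ 0.4 -0.4 -0.5] 0.0
  shift [ 0.3718  0.039  -0.0063] turn [ 0.      0.0002 -0.1721]
```

>>> carry_out:
  moves: [0.372,0.039,-0.006,0,0,-0.172,1,0.372,0.039,-0.006,0,0,-0.172,1,0.372,0.039,-0.006,0,0,-0.172,1,0.372,0.039,-0.006,0,0,-0.172,1,0.372,0.039,-0.006,0,0,-0.172,1]

```text
time: 1.4
tool_pos: [0.4494, -0.003, 0.199]
eef_rot: [[0.007, 1.0, 0.001], [1.0, -0.007, -0.0], [-0.0, 0.001, -1.0]]
wrist_force: [1.6, -0.9, 0.1]
opening: 0.0857
grip_force: 0.0
```

>>> carry_out:
  moves: [0.06,0.0,0,0,0,0,1,0.06,0,0,0,0,0,1,0.06,0,0,0,0,0,1]

```text
time: 1.78
tool_pos: [0.4492, 0.0548, 0.1986]
eef_rot: [[0.006, 1.0, -0.0], [1.0, -0.006, -0.0], [-0.0, -0.0, -1.0]]
wrist_force: [-1.1, -0.6, 0.6]
opening: 0.0851
grip_force: 0.0
```

```bash
python3 -c "
from h import *
d=snap('wrist','w1');print(d['position'])
to((.48,.171,.1,0))"
```

```text
[0.44997595 0.12429495 0.37912443]
t 1.82 p [0.4493 0.0542 0.1986] yaw -0.4 tilt 0.03 open 0.0852 F [ 0.1  0.1 -0.1] 0.0
  shift [0.117  0.0299 0.0986] turn [-0.0003  0.0002 -0.0048]
```

View pics/w1.png

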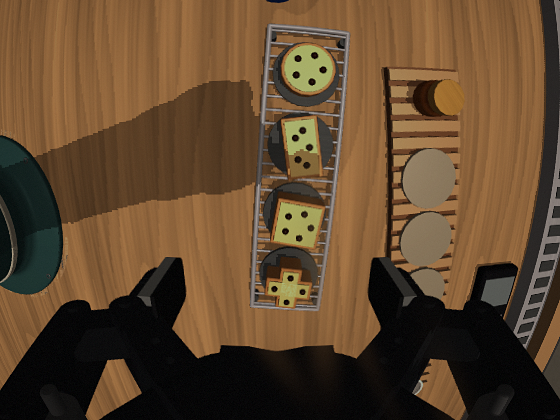

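Wrist view: round top (308,69), oblong centre (302,147), square (299,224), cross (290,289); plates at (430,178) and (426,240).

```bash
python3 -c "
from h import *
d=dict(np.load('pics/w1.npz'))
for n,u,v,z in(('round',308.5,69,.059),('oblong',302,147,.059),('square',299,224,.059),('cross',290,289,.059),('p1',430,178,.026),('p2',426.5,240,.026)):print(n,world(d,u,v,z,True)[:2].round(4))
def ang(a,b):
  e=world(d,*b,.059,True)-world(d,*a,.059,True);print(np.hypot(*e[:2]).round(4),np.degrees(np.arctan2(e[1],e[0])).round(1))
ang((282,121),(315,117));ang((290,178),(322,176));ang((290,178),(282,121));ang((322,176),(315,117))
ang((277,199),(324,203));ang((272,245),(319,250));ang((272,245),(277,199));ang((319,250),(324,203))
"
```

```text
round [0.481  0.1717]
oblong [0.4746 0.0942]
square [0.4724 0.0143]
cross [ 0.4637 -0.0635]
p1 [0.6321 0.0582]
p2 [ 0.6377 -0.021 ]
0.0325 7.3
0.0323 3.6
0.0574 97.8
0.0595 97.5
0.0485 -5.3
0.0509 -7.2
0.0508 83.6
0.0525 86.3
```

>>> carry_out:
  moves: [0.1175,0.031,0.08,0,0,0.051,1,0.1175,0.031,0.08,0,0,0.051,1,0.1175,0.031,0.08,0,0,0.051,1,0.1175,0.031,0.08,0,0,0.051,1,0.1175,0.031,0.12,0,0,0.051,1]
  grip_force: 30

```text
time: 2.45
tool_pos: [0.4833, 0.1712, 0.0805]
eef_rot: [[0.089, 0.996, 0.005], [0.996, -0.089, 0.0], [0.001, 0.005, -1.0]]
wrist_force: [1.1, -0.7, -1.5]
opening: 0.0856
grip_force: 0.0
```

```bash
python3 -c "
from h import *
d=snap('wrist','w2');print(world(d,280,230,.059,True))
to((.481,.1715,.034,-5))"
```

```text
[0.48551155 0.16708392 0.059     ]
t 2.5 p [0.4802 0.1696 0.075 ] yaw -5.1 tilt 0.16 open 0.0858 F [-5.1 -3.  -8.2] 0.0
  shift [0.002  0.0008 0.041 ] turn [-0.0014  0.0011 -0.0012]
```

View pics/w2.png

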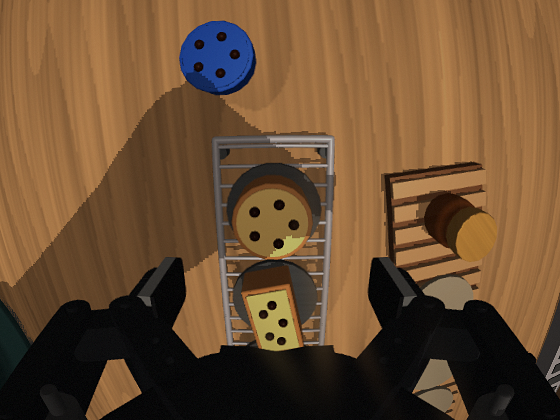

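Close view: round top is centred at (273,218), which gives about (0.481, 0.175), consistent with the earlier estimate within 3 mm. Aiming at y = 0.174.

>>> carry_out:
  moves: [0.0045,0.001,0.02,0,0,0,1,0.0045,0.001,0.041,0,0,0,1,0.0045,0.001,0.041,0,0,0,1,0.0045,0.001,0.041,0,0,0,-1,0.0045,0.001,0.041,0,0,0,-1]
  grip_force: 30

```text
time: 3.12
tool_pos: [0.4831, 0.1769, 0.0388]
eef_rot: [[0.087, 0.996, 0.001], [0.996, -0.087, 0.0], [0.0, 0.001, -1.0]]
wrist_force: [-0.2, -0.9, 0.6]
opening: 0.0516
grip_force: 0.0
```

>>> carry_out:
  moves: [0,0,0,0,0,0,-1,0,0,0,0,0,0,-1,0,0,0,0,0,0,-1,0,0,0,0,0,0,-1]

```text
time: 3.62
tool_pos: [0.4824, 0.1769, 0.0378]
eef_rot: [[0.086, 0.996, -0.0], [0.996, -0.086, -0.0], [-0.0, -0.0, -1.0]]
wrist_force: [-0.2, 0.5, -1.5]
opening: -0.0001
grip_force: 0.0
```

```bash
python3 -c "
from h import *
to((.481,.174,.1,4.5),(.65,-.1765,.1,4.5))"
```

```text
t 3.62 p [0.4824 0.1769 0.0378] yaw -5.0 tilt 0.01 open -0.0001 F [-0.2  0.5 -1.5] 0.0
  shift [-0.003  -0.0012 -0.0622] turn [-1.000e-04  0.000e+00 -1.051e-01]
  shift [-0.3376  0.1975 -0.0622] turn [-1.000e-04  0.000e+00 -1.051e-01]
```

```bash
python3 -c "
from h import *
a=r.get_image('wrist');np.savez('pics/w3.npz',**a)
b=r.get_image('scene')['color'][130:250,180:440];b=cv2.resize(b,(560,258))
cv2.imwrite('pics/w3.png',np.vstack([a['color'][100:420],b])[:,:,::-1])"
```

```text
(no output)
```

View pics/w3.png

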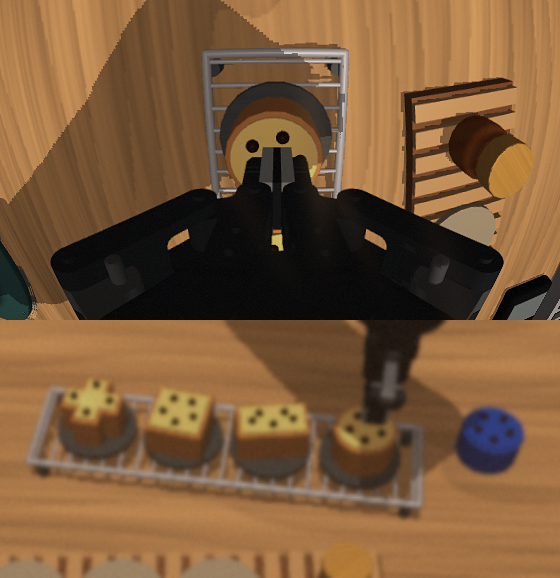

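```bash
cat >> h.py <<'E'
def proj(d,P,fish=False):
    c=d['attitude'].T@(np.array(P)-d['position']);x,y,w=c[0],-c[1],-c[2]
    if fish:
        h=np.hypot(x,y);t=np.arctan2(h,w)/h;x,y=x*t,y*t
    else:x,y=x/w,y/w
    K=d['mtx'];return np.array([K[0,0]*x+K[0,2],K[1,1]*y+K[1,2]]).round(1)
E
python3 -c "
from h import *
d=dict(np.load('pics/w3.npz'));s=snap('scene','s3');e=snap('side','e3')
for z in(.038,.05,.06,.07):print(z,proj(d,(.4824,.1769,z),1),(proj(s,(.4824,.1769,z))-(180,130))*2.154,proj(e,(.4824,.1769,z)),proj(e,(.481,.1735,z)),proj(d,(.481,.1735,z),1))
print(d['position'])
a=e['color'][100:240,150:320];cv2.imwrite('pics/e3c.png',cv2.resize(a,None,fx=4,fy=4,interpolation=2)[:,:,::-1])
"
```

```text
0.038 [276.2 236.3] [365.5338 126.009 ] [219.4 176.9] [219.4 178.2] [274.4 241.8]
0.05 [276.2 244. ] [367.4724 117.1776] [218.6 172.6] [218.5 174. ] [274.2 249.8]
0.06 [276.1 251.2] [369.1956 109.4232] [217.9 169. ] [217.8 170.4] [274.1 257.2]
0.07 [276.1 259.2] [370.7034 101.8842] [217.1 165.4] [217.1 166.7] [273.9 265.4]
[0.48872964 0.24613612 0.21831789]
```

View pics/e3c.png

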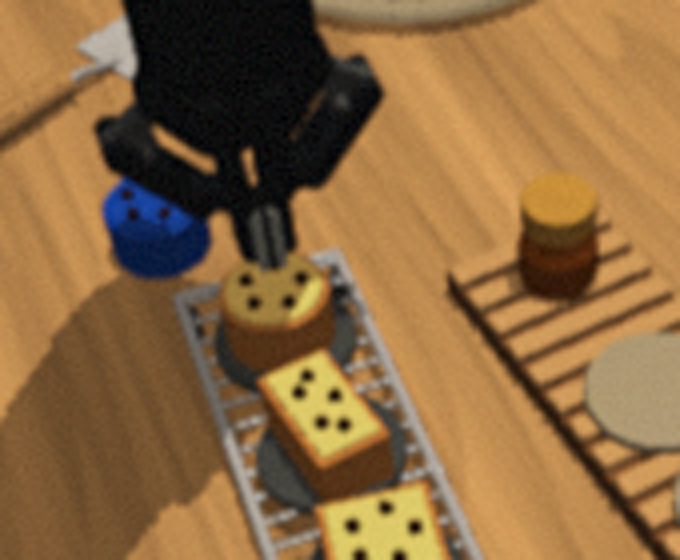

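```bash
python3 -c "
from h import *
d=dict(np.load('pics/w3.npz'))
for z in(.021,.0,-.01):
  a,b=world(d,205,152,z,1),world(d,349,152,z,1);print(z,a,b,np.hypot(*(a-b)[:2]))
d=dict(np.load('pics/w2.npz'))
for z in(.059,.04,.03):
  a,b=world(d,228,217,z,1),world(d,316,217,z,1);print(z,np.hypot(*(a-b)[:2]),d['position'])
w=dict(np.load('pics/w3.npz'))['color'][200:380,190:370]
b=cv2.imread('pics/s3.png')[120:240,280:400,::-1]
cv2.imwrite('pics/x.png',np.hstack([cv2.resize(w,(400,400)),cv2.resize(b,(400,400))])[:,:,::-1])
"
```

```text
0.021 [0.4428112  0.22906063 0.021     ] [0.531364   0.22137328 0.021     ] 0.08888584339679778
0.0 [0.43792423 0.22724334 0.        ] [0.53590145 0.21873783 0.        ] 0.09834571902665852
-0.01 [ 0.4355971   0.22637796 -0.01      ] [ 0.53806215  0.21748286 -0.01      ] 0.10285042170754466
0.059 0.05772977801449062 [0.48892754 0.24037679 0.26105089]
0.04 0.06315843908850008 [0.48892754 0.24037679 0.26105089]
0.03 0.06601562912745237 [0.48892754 0.24037679 0.26105089]
```

View pics/x.png

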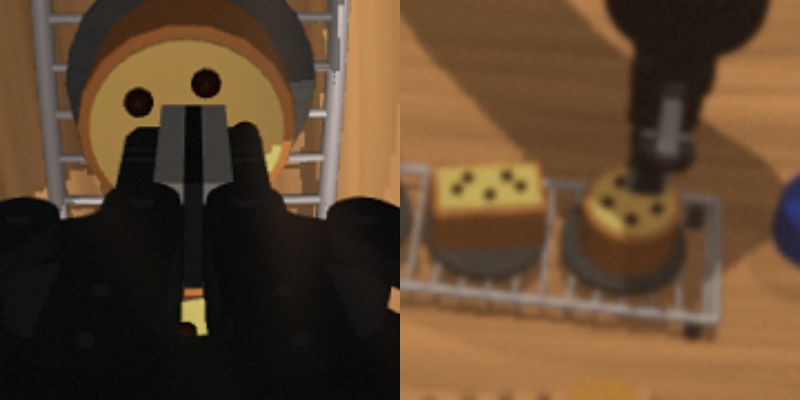

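The reported TCP z is 0.038, but all three views put the shut fingertips about 30 mm higher, just above the tartlet top, so the grip closed on air. I'll open, go lower and look.

>>> carry_out:
  moves: [-0.003,-0.001,0,0,0,0,1,-0.003,-0.001,0,0,0,0,1,-0.003,-0.001,0,0,0,0,1,-0.003,-0.001,0,0,0,0,1,-0.003,-0.001,0.0,0,0,0,1]

```text
time: 4.45
tool_pos: [0.4812, 0.1741, 0.0378]
eef_rot: [[0.086, 0.996, -0.0], [0.996, -0.086, 0.0], [0.0, -0.0, -1.0]]
wrist_force: [-0.2, 0.1, -0.3]
opening: 0.0853
grip_force: 0.0
```

>>> carry_out:
  moves: [0,0,0.01,0,0,0,1,0,0,0.02,0,0,0,1,0,0,0.024,0,0,0,1,0,0,0.024,0,0,0,1]

```text
time: 4.95
tool_pos: [0.4809, 0.1741, 0.0134]
eef_rot: [[0.086, 0.996, -0.001], [0.996, -0.086, -0.0], [-0.0, -0.001, -1.0]]
wrist_force: [-0.1, -0.0, -0.2]
opening: 0.0852
grip_force: 0.0
```

```bash
python3 -c "
from h import *
s=snap('scene','s4');e=snap('side','e4')
b=s['color'][110:230,300:420];a=e['color'][110:230,160:280]
cv2.imwrite('pics/x4.png',np.hstack([cv2.resize(a,(400,400)),cv2.resize(b,(400,400))])[:,:,::-1])
to((.481,.174,.002,-5))"
```

```text
t 5.05 p [0.4813 0.1741 0.0139] yaw -4.9 tilt 0.01 open 0.0852 F [-0.1  0.6  0.6] 0.0
  shift [-0.0001 -0.0003  0.0119] turn [ 0.     -0.0001  0.0006]
```

View pics/x4.png

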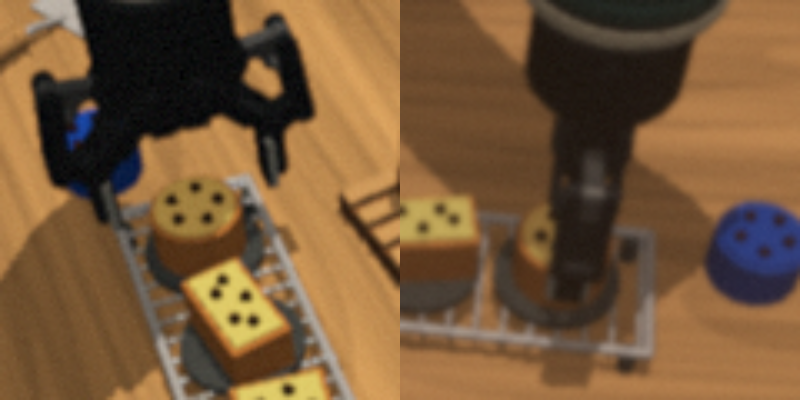

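```bash
python3 -c "
from h import *
s=dict(np.load('pics/s4.npz'));e=dict(np.load('pics/e4.npz'))
for z in(.02,.03,.04,.05,.06):print(z,proj(e,(.528,.170,z)),proj(e,(.434,.178,z)),proj(s,(.528,.170,z)))"
```

```text
0.02 [242.8 177.7] [197.7 190.8] [345.6 213.9]
0.03 [242.3 174.3] [196.7 187.4] [346.2 210.7]
0.04 [241.9 170.9] [195.8 184. ] [347.  207.4]
0.05 [241.4 167.3] [194.8 180.5] [347.7 204. ]
0.06 [241.  163.7] [193.8 176.9] [348.4 200.6]
```

Open tips sit about 44 mm above the reported TCP and shut tips about 30 mm. I lower to reported z ≈ 0.000, which puts the tips near 36 mm when closed on 54 mm.

>>> carry_out:
  moves: [0,0,0.0135,0,0,0,1,0,0,0.0135,0,0,0,-1,0,0,0.0135,0,0,0,-1,0,0,0.0135,0,0,0,-1,0,0,0.0135,0,0,0,-1]
  grip_force: 30

```text
time: 5.68
tool_pos: [0.4813, 0.174, 0.0004]
eef_rot: [[0.086, 0.996, 0.0], [0.996, -0.086, 0.0], [0.0, 0.0, -1.0]]
wrist_force: [-0.7, -0.1, 0.0]
opening: 0.0529
grip_force: 31.5
```

>>> carry_out:
  moves: [0,0,0,0,0,0,-1,0,0,0,0,0,0,-1]

```text
time: 5.92
tool_pos: [0.4813, 0.174, 0.0004]
eef_rot: [[0.086, 0.996, 0.0], [0.996, -0.086, 0.0], [0.0, 0.0, -1.0]]
wrist_force: [-1.2, 1.0, 2.5]
opening: 0.053
grip_force: 31.6
```

```bash
python3 -c "
from h import *
to((.65,-.1765,.07,4.5))"
```

```text
t 5.92 p [4.813e-01 1.740e-01 4.000e-04] yaw -5.0 tilt 0.01 open 0.053 F [-1.2  1.   2.5] 31.63422703742981
  shift [-0.3347  0.1984 -0.0696] turn [ 0.    -0.    -0.105]
```

>>> carry_out:
  moves: [0,0,-0.03,0,0,0,-1,0,0,-0.07,0,0,0,-1,-0.03,0.018,-0.07,0,0,0,-1,-0.07,0.0415,-0.07,0,0,0,-1,-0.12,0.071,-0.07,0,0,0,-1]

```text
time: 6.55
tool_pos: [0.542, 0.0476, 0.0706]
eef_rot: [[0.085, 0.996, 0.0], [0.996, -0.085, 0.0], [0.0, 0.0, -1.0]]
wrist_force: [1.4, 0.2, -0.7]
opening: 0.0529
grip_force: 32.0
```

>>> carry_out:
  moves: [-0.05,0.0296,0,0,0,0,-1,-0.1,0.0593,0,0,0,0,-1,-0.15,0.089,0,0,0,0,-1,-0.19,0.1126,0,0,0,0,-1,-0.2147,0.1274,0,0,0,0,-1]

```text
time: 7.18
tool_pos: [0.6502, -0.1793, 0.0698]
eef_rot: [[0.089, 0.996, -0.0], [0.996, -0.089, -0.0], [-0.0, -0.0, -1.0]]
wrist_force: [0.1, 0.9, -0.7]
opening: 0.0526
grip_force: 32.0
```

>>> carry_out:
  moves: [0,0,0,0,0,0,-1,0,0,0.01,0,0,0,-1]

```text
time: 7.42
tool_pos: [0.6501, -0.1758, 0.0603]
eef_rot: [[0.086, 0.996, 0.001], [0.996, -0.086, 0.0], [0.0, 0.001, -1.0]]
wrist_force: [0.2, -0.6, -1.3]
opening: 0.0529
grip_force: 32.0
```

```bash
python3 -c "
from h import *
d=snap('wrist','w5')
to((.65,-.1765,.0,-5));print([ (z,proj(d,(.65,-.1765,z),1)) for z in(.026,)])"
```

```text
t 7.47 p [ 0.6491 -0.1754  0.0584] yaw -4.9 tilt 0.1 open 0.0529 F [-0.3  0.6 -3.1] 31.973247528076172
  shift [-0.001   0.001   0.0584] turn [-0.001  -0.0004  0.0013]
[(0.026, array([276.2, 219.4]))]
```

View pics/w5.png

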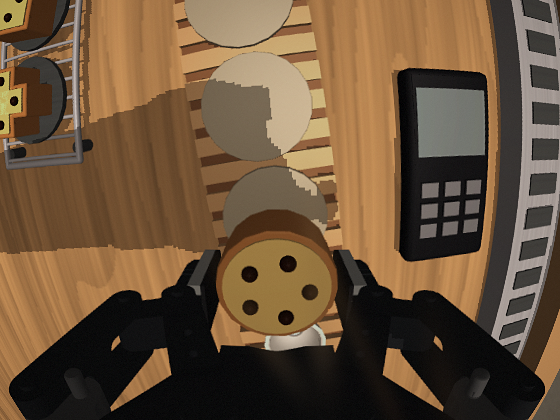

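The plate-4 centre shows at about (275,219), matching the projected (276,219), and the tartlet is held upright above it. Lower and release.

>>> carry_out:
  moves: [0.0,0,0.025,0,0,0,-1,0,0,0.05,0,0,0,-1,0,0,0.0605,0,0,0,-1,0,0,0.0605,0,0,0,-1,0,0,0.0605,0,0,0,1]

```text
time: 8.1
tool_pos: [0.6503, -0.1762, 0.0003]
eef_rot: [[0.086, 0.996, 0.001], [0.996, -0.086, 0.0], [0.0, 0.001, -1.0]]
wrist_force: [0.8, -0.6, -0.1]
opening: 0.0698
grip_force: 0.0
```

>>> carry_out:
  moves: [0,0,0,0,0,0,1,0,0,0,0,0,0,1,0,0,0,0,0,0,1,0,0,-0.03,0,0,0,1,0,0,-0.07,0,0,0,1]

```text
time: 8.72
tool_pos: [0.6494, -0.1764, 0.0699]
eef_rot: [[0.086, 0.996, -0.002], [0.996, -0.086, 0.001], [0.001, -0.002, -1.0]]
wrist_force: [0.1, -0.4, 0.6]
opening: 0.0856
grip_force: 0.0
```

```bash
python3 -c "
from h import *
d=snap('wrist','w6')
to((.476,.09,.07,6))"
```

```text
t 8.78 p [ 0.6522 -0.1767  0.076 ] yaw -4.9 tilt 0.3 open 0.0856 F [3.5 0.1 7.1] 0.0
  shift [ 0.2505 -0.1986  0.0048] turn [ 0.0032  0.0007 -0.1216]
```

View pics/w6.png

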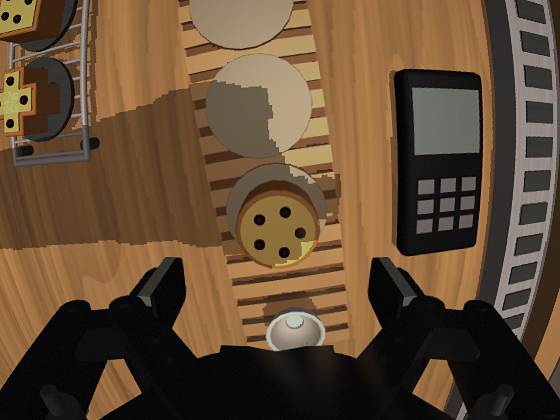

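>>> carry_out:
  moves: [0.255,-0.197,0,0,0,-0.122,1,0.255,-0.197,0,0,0,-0.122,1,0.255,-0.197,0,0,0,-0.122,1,0.255,-0.197,0,0,0,-0.122,1,0.255,-0.197,0,0,0,-0.122,1]

```text
time: 9.4
tool_pos: [0.4799, 0.0877, 0.07]
eef_rot: [[-0.105, 0.994, 0.001], [0.994, 0.105, 0.0], [-0.0, 0.001, -1.0]]
wrist_force: [0.8, 0.9, 0.4]
opening: 0.0855
grip_force: 0.0
```

>>> carry_out:
  moves: [0,0,0,0,0,0,1,0,0,0,0,0,0,1]

```text
time: 9.65
tool_pos: [0.4814, 0.0861, 0.07]
eef_rot: [[-0.105, 0.994, 0.001], [0.994, 0.105, -0.0], [-0.0, 0.001, -1.0]]
wrist_force: [0.3, -0.3, 0.4]
opening: 0.0849
grip_force: 0.0
```

```bash
python3 -c "
from h import *
d=dict(np.load('pics/w6.npz'));print(world(d,278,229.5,.058,1),world(d,277,214.5,.026,1))
d=snap('wrist','w7');print(proj(d,(.476,.095,.059),1))
to((.476,.095,.001,6))"
```

```text
[ 0.65037743 -0.17654633  0.058     ] [ 0.64971913 -0.1765299   0.026     ]
[269.2 215.4]
t 9.7 p [0.4815 0.0856 0.0699] yaw 6.0 tilt 0.02 open 0.0855 F [ 0.6 -0.7 -0.6] 0.0
  shift [ 0.0099 -0.0046  0.0689] turn [ 0.0002  0.0001 -0.0003]
```

View pics/w7.png

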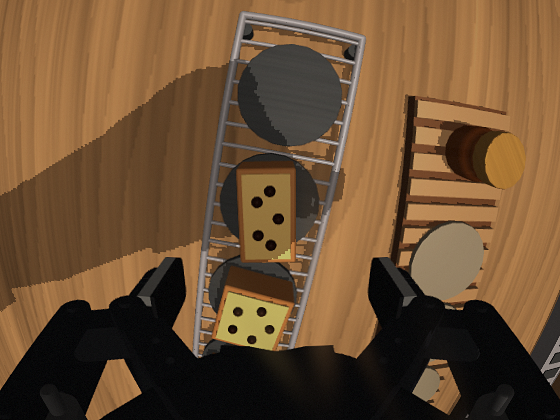

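Tart round sits centred on plate 4, within 1 mm. The oblong top is centred at (266,216) against the predicted (269,215), with its long side vertical, so yaw is right. Descend and grip.

>>> carry_out:
  moves: [0.0099,-0.0055,0.03,0,0,0,1,0.0099,-0.0055,0.069,0,0,0,1,0.0099,-0.0055,0.069,0,0,0,1,0.0099,-0.0055,0.069,0,0,0,-1,0.0099,-0.0055,0.069,0,0,0,-1]

```text
time: 10.32
tool_pos: [0.4755, 0.0954, 0.002]
eef_rot: [[-0.104, 0.995, 0.002], [0.995, 0.104, 0.0], [-0.0, 0.002, -1.0]]
wrist_force: [0.3, 0.6, 0.6]
opening: 0.0517
grip_force: 0.0
```

>>> carry_out:
  moves: [0,0,0,0,0,0,-1,0,0,0,0,0,0,-1,0,0,0,0,0,0,-1,0,0,0,0,0,0,-1]

```text
time: 10.82
tool_pos: [0.4752, 0.0954, 0.0018]
eef_rot: [[-0.105, 0.995, 0.001], [0.995, 0.105, -0.0], [-0.001, 0.001, -1.0]]
wrist_force: [-2.5, -2.3, 11.2]
opening: 0.0353
grip_force: 29.2
```

```bash
python3 -c "
from h import *
d=dict(np.load('pics/w6.npz'));print(world(d,259,106,.026,1))
to((.644,-.0985,.07,6))"
```

```text
[ 0.64417827 -0.09871933  0.026     ]
t 10.82 p [0.4752 0.0954 0.0018] yaw 6.0 tilt 0.09 open 0.0353 F [-2.5 -2.3 11.2] 29.209940135478973
  shift [-0.2105  0.1477 -0.0679] turn [0.0009 0.0003 0.0001]
```

>>> carry_out:
  moves: [0,0,-0.03,0,0,0,-1,0,0,-0.068,0,0,0,-1,-0.03,0.021,-0.068,0,0,0,-1,-0.075,0.0526,-0.068,0,0,0,-1,-0.12,0.0842,-0.068,0,0,0,-1]

```text
time: 11.45
tool_pos: [0.572, -0.0165, 0.0696]
eef_rot: [[-0.105, 0.994, 0.001], [0.994, 0.105, -0.0], [-0.0, 0.001, -1.0]]
wrist_force: [0.8, 0.4, -0.3]
opening: 0.0358
grip_force: 31.4
```

>>> carry_out:
  moves: [-0.045,0.0316,0,0,0,0,-1,-0.08,0.056,0,0,0,0,-1,-0.0905,0.0635,0,0,0,0,-1,-0.0905,0.0635,0,0,0,0,-1,-0.0905,0.0635,0.02,0,0,0,-1]

```text
time: 12.08
tool_pos: [0.6439, -0.097, 0.0496]
eef_rot: [[-0.106, 0.994, 0.002], [0.994, 0.106, -0.0], [-0.0, 0.002, -1.0]]
wrist_force: [-0.2, 0.2, -1.2]
opening: 0.0351
grip_force: 31.4
```

```bash
python3 -c "
from h import *
to((.644,-.0985,.0015,6))"
```

```text
t 12.07 p [ 0.6439 -0.097   0.0496] yaw 6.1 tilt 0.13 open 0.0351 F [-0.2  0.2 -1.2] 31.393160820007324
  shift [-0.0015 -0.0001  0.0481] turn [0.0014 0.0002 0.0012]
```

>>> carry_out:
  moves: [-0.001,0,0.025,0,0,0,-1,-0.001,0,0.044,0,0,0,-1,-0.001,0,0.048,0,0,0,-1,-0.001,0,0.048,0,0,0,-1,-0.001,0,0.048,0,0,0,1]

```text
time: 12.7
tool_pos: [0.6434, -0.0987, 0.0006]
eef_rot: [[-0.106, 0.994, -0.0], [0.994, 0.106, 0.0], [0.0, -0.0, -1.0]]
wrist_force: [-0.1, -0.4, -0.4]
opening: 0.0522
grip_force: 0.0
```

>>> carry_out:
  moves: [0,0,0,0,0,0,1,0,0,0,0,0,0,1,0,0,0,0,0,0,1,0,0,-0.03,0,0,0,1,0,0,-0.07,0,0,0,1]

```text
time: 13.32
tool_pos: [0.643, -0.0991, 0.0709]
eef_rot: [[-0.105, 0.994, -0.002], [0.994, 0.105, 0.001], [0.001, -0.002, -1.0]]
wrist_force: [0.3, -0.5, -0.2]
opening: 0.0853
grip_force: 0.0
```

>>> carry_out:
  moves: [0,0,0,0,0,0,1]

```text
time: 13.45
tool_pos: [0.6453, -0.0993, 0.0738]
eef_rot: [[-0.105, 0.994, 0.004], [0.994, 0.105, -0.001], [-0.001, 0.004, -1.0]]
wrist_force: [0.7, 0.4, 0.0]
opening: 0.0853
grip_force: 0.0
```

```bash
python3 -c "
from h import *
d=snap('wrist','w8')
to((.472,.0145,.07,-8))"
```

```text
t 13.5 p [ 0.6442 -0.0995  0.0719] yaw 6.0 tilt 0.12 open 0.0855 F [-0.2 -0.9  0. ] 0.0
  shift [ 0.1314 -0.1594  0.0015] turn [0.0013 0.0003 0.1557]
```

>>> carry_out:
  moves: [0.131,-0.159,0,0,0,0.156,1,0.131,-0.159,0,0,0,0.156,1,0.131,-0.159,0,0,0,0.156,1,0.131,-0.159,0,0,0,0.156,1,0.131,-0.159,0,0,0,0.156,1]

```text
time: 14.12
tool_pos: [0.4712, 0.0145, 0.0706]
eef_rot: [[0.138, 0.99, -0.0], [0.99, -0.138, -0.0], [-0.0, -0.0, -1.0]]
wrist_force: [0.8, -0.6, -0.1]
opening: 0.0854
grip_force: 0.0
```

>>> carry_out:
  moves: [0,0,0,0,0,0,1,0,0,0,0,0,0,1]

```text
time: 14.38
tool_pos: [0.4724, 0.0138, 0.0705]
eef_rot: [[0.141, 0.99, -0.0], [0.99, -0.141, 0.001], [0.001, -0.0, -1.0]]
wrist_force: [-0.2, -0.4, -0.3]
opening: 0.0852
grip_force: 0.0
```

```bash
python3 -c "
from h import *
# numeric look: yellow custard blobs
def blobs(d,z):
    h=cv2.cvtColor(d['color'],cv2.COLOR_RGB2HSV);m=cv2.inRange(h,(18,70,90),(32,200,255))
    m=cv2.morphologyEx(cv2.morphologyEx(m,2,np.ones((3,3))),3,np.ones((15,15)))
    for c in cv2.findContours(m,0,2)[0]:
        if 1500<cv2.contourArea(c)<15000:
            q=cv2.minAreaRect(c);print('blob',np.round(q[0],1),np.round(q[1],1),round(q[2],1),world(d,*q[0],z,1)[:2].round(4))
d=dict(np.load('pics/w8.npz'));print(proj(d,(.644,-.0985,.058),1));blobs(d,.058)
d=snap('wrist','w9');print(proj(d,(.472,.0145,.059),1));blobs(d,.059)
to((.472,.0145,.001,-8))"
```

```text
[274.3 225.8]
blob [271.5 325.5] [49. 63.] 90.0 [ 0.6499 -0.1767]
blob [275.3 241.3] [112.8  51.4] 84.6 [ 0.6457 -0.109 ]
blob [46.9 47.2] [41.7 64. ] 14.0 [0.4696 0.0146]
blob [292.   83.5] [167. 100.] 90.0 [ 0.6453 -0.0093]
[275.5 228.6]
blob [276.  327.5] [43. 62.] 90.0 [ 0.4615 -0.0614]
blob [273.1 229.9] [69.5 65. ] 2.9 [0.4704 0.0139]
blob [470.6 174.5] [175.3  68.8] 86.7 [0.6084 0.0325]
t 14.43 p [0.4722 0.0139 0.0705] yaw -8.1 tilt 0.04 open 0.0851 F [ 0.7 -0.3  0.4] 0.0
  shift [ 0.0005 -0.0003  0.0695] turn [-0.0002 -0.0003 -0.0008]
```

View pics/w9.png

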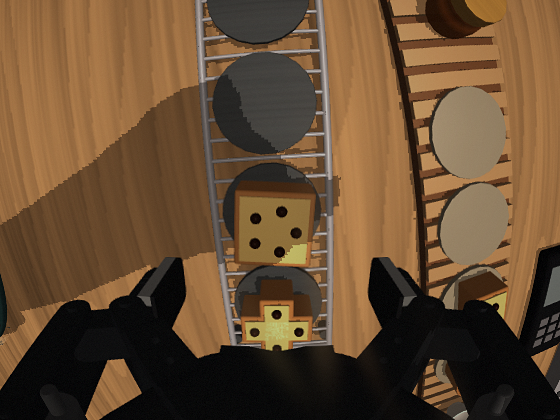

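The square is at (273,230), predicted (275.5,229), rotated about 3° more clockwise. I correct the yaw, descend and grip. The oblong is visible upright on plate 3.

>>> carry_out:
  moves: [0.001,-0.0015,0.03,0,0,0.028,1,0.001,-0.0015,0.069,0,0,0.028,1,0.001,-0.0015,0.069,0,0,0.028,1,0.001,-0.0015,0.069,0,0,0.028,-1,0.001,-0.0015,0.069,0,0,0.028,-1]

```text
time: 15.05
tool_pos: [0.4713, 0.0154, 0.0031]
eef_rot: [[0.183, 0.983, 0.002], [0.983, -0.183, -0.0], [0.0, 0.002, -1.0]]
wrist_force: [-0.4, 1.0, 0.4]
opening: 0.0516
grip_force: 0.0
```

>>> carry_out:
  moves: [0,0,0,0,0,0,-1,0,0,0,0,0,0,-1,0,0,0,0,0,0,-1]

```text
time: 15.42
tool_pos: [0.4713, 0.0154, 0.0031]
eef_rot: [[0.183, 0.983, 0.002], [0.983, -0.183, -0.0], [0.0, 0.002, -1.0]]
wrist_force: [-2.1, -0.3, 8.7]
opening: 0.0493
grip_force: 29.7
```

```bash
python3 -c "
from h import *
to((.638,-.0208,.07,-10.5))"
```

```text
t 15.43 p [0.4713 0.0154 0.0031] yaw -10.5 tilt 0.11 open 0.0493 F [-2.1 -0.3  8.7] 29.727938175201416
  shift [-0.0051  0.1707 -0.0666] turn [ 0.0013 -0.     -0.0005]
```

>>> carry_out:
  moves: [0,0,-0.03,0,0,0,-1,0,0,-0.066,0,0,0,-1,-0.001,0.03,-0.066,0,0,0,-1,-0.002,0.075,-0.066,0,0,0,-1,-0.004,0.12,-0.066,0,0,0,-1]

```text
time: 16.05
tool_pos: [0.5893, -0.011, 0.0691]
eef_rot: [[0.183, 0.983, 0.002], [0.983, -0.183, -0.0], [-0.0, 0.002, -1.0]]
wrist_force: [0.1, 0.0, -0.2]
opening: 0.0495
grip_force: 33.0
```

>>> carry_out:
  moves: [-0.001,0.035,0,0,0,0,-1,-0.001,0.051,0,0,0,0,-1,-0.001,0.051,0,0,0,0,-1,-0.001,0.051,0.02,0,0,0,-1,-0.001,0.051,0.04,0,0,0,-1]

```text
time: 16.68
tool_pos: [0.6367, -0.0207, 0.0265]
eef_rot: [[0.183, 0.983, -0.0], [0.983, -0.183, -0.0], [-0.0, -0.0, -1.0]]
wrist_force: [-0.1, -0.6, -0.9]
opening: 0.0493
grip_force: 33.0
```

>>> carry_out:
  moves: [0,0,0,0,0,0,-1]

```text
time: 16.8
tool_pos: [0.6358, -0.0206, 0.0256]
eef_rot: [[0.182, 0.983, -0.004], [0.983, -0.182, 0.0], [-0.0, -0.004, -1.0]]
wrist_force: [-0.9, 0.3, 0.2]
opening: 0.0492
grip_force: 32.9
```

```bash
python3 -c "
from h import *
to((.6387,-.0205,.002,-10.5))"
```

```text
t 16.8 p [ 0.6358 -0.0206  0.0256] yaw -10.5 tilt 0.2 open 0.0492 F [-0.9  0.3  0.2] 32.92846977710724
  shift [0.0007 0.0029 0.0236] turn [-0.0023  0.0003 -0.0002]
```

>>> carry_out:
  moves: [0,0.002,0.012,0,0,0,-1,0,0.002,0.021,0,0,0,-1,0,0.002,0.021,0,0,0,-1,0,0.002,0.021,0,0,0,-1]

```text
time: 17.3
tool_pos: [0.6396, -0.0209, 0.007]
eef_rot: [[0.183, 0.983, 0.0], [0.983, -0.183, 0.0], [0.0, 0.0, -1.0]]
wrist_force: [0.3, 0.9, 0.7]
opening: 0.0494
grip_force: 33.0
```

>>> carry_out:
  moves: [0,0,0.0045,0,0,0,-1,0,0,0.0045,0,0,0,-1,0,0,0.0045,0,0,0,1,0,0,0.0045,0,0,0,1,0,0,0.0045,0,0,0,1]

```text
time: 17.92
tool_pos: [0.6395, -0.021, 0.0023]
eef_rot: [[0.183, 0.983, -0.0], [0.983, -0.183, 0.0], [0.0, -0.0, -1.0]]
wrist_force: [-0.6, 0.5, -0.0]
opening: 0.085
grip_force: 0.0
```

>>> carry_out:
  moves: [0,0,0,0,0,0,1,0,0,-0.02,0,0,0,1,0,0,-0.068,0,0,0,1,0,0,-0.068,0,0,0,1,0,0,-0.068,0,0,0,1]

```text
time: 18.55
tool_pos: [0.6396, -0.0212, 0.071]
eef_rot: [[0.183, 0.983, 0.001], [0.983, -0.183, -0.0], [-0.0, 0.001, -1.0]]
wrist_force: [0.2, -0.3, 0.7]
opening: 0.0858
grip_force: 0.0
```

```bash
python3 -c "
from h import *
snap('wrist','w10')
to((.463,-.0625,.07,-7.5))"
```

```text
t 18.6 p [ 0.6393 -0.0212  0.0703] yaw -10.5 tilt 0.02 open 0.0855 F [-0.8 -0.6 -0.1] 0.0
  shift [-0.0729 -0.1657  0.0004] turn [-0.0002  0.0001 -0.0338]
```

>>> carry_out:
  moves: [-0.073,-0.166,0,0,0,-0.034,1,-0.073,-0.166,0,0,0,-0.034,1,-0.073,-0.166,0,0,0,-0.034,1,-0.073,-0.166,0,0,0,-0.034,1,-0.073,-0.166,0,0,0,-0.034,1]

```text
time: 19.23
tool_pos: [0.4634, -0.0625, 0.0703]
eef_rot: [[0.13, 0.991, 0.0], [0.991, -0.13, 0.0], [0.0, 0.0, -1.0]]
wrist_force: [-0.1, -0.1, 0.3]
opening: 0.0854
grip_force: 0.0
```

>>> carry_out:
  moves: [0,0,0,0,0,0,1]

```text
time: 19.35
tool_pos: [0.4638, -0.062, 0.0702]
eef_rot: [[0.13, 0.992, 0.0], [0.992, -0.13, 0.001], [0.001, 0.0, -1.0]]
wrist_force: [1.0, 0.4, 0.2]
opening: 0.0856
grip_force: 0.0
```

```bash
python3 -c "
from h import *
d=snap('wrist','w11');print(proj(d,(.4625,-.0625,.059),1))
h=cv2.cvtColor(d['color'],cv2.COLOR_RGB2HSV)
m=cv2.inRange(d['color'],(0,0,0),(75,60,50))
n,l,st,c=cv2.connectedComponentsWithStats(m)
for s,q in zip(st,c):
    if 40<s[4]<250 and 200<q[0]<350 and 150<q[1]<300:print('pearl',s[4],q.round(1),world(d,*q,.063,1)[:2].round(4))
to((.4625,-.0625,.004,-7.5))"
```

```text
[274.3 230.8]
pearl 98 [272.9 209.1] [ 0.4637 -0.0472]
pearl 94 [247.1 233.9] [ 0.4457 -0.0609]
pearl 97 [298.7 234.2] [ 0.4773 -0.0652]
pearl 94 [272.9 257.3] [ 0.4594 -0.0787]
pearl 41 [231.6 258.9] [ 0.4331 -0.0766]
t 19.4 p [ 0.4637 -0.0619  0.0701] yaw -7.4 tilt 0.05 open 0.0854 F [ 0.1 -0.6  0.2] 0.0
  shift [-0.0008 -0.0011  0.0661] turn [-0.0001 -0.0005  0.0007]
```

Cross pearls form a clean plus centred at (0.4615, -0.063) with yaw -7.7°, matching the scene estimate. Descend and grip.

>>> carry_out:
  moves: [-0.0014,-0.002,0.03,0,0,0,1,-0.0014,-0.002,0.068,0,0,0,1,-0.0014,-0.002,0.068,0,0,0,1,-0.0014,-0.002,0.068,0,0,0,-1,-0.0014,-0.002,0.068,0,0,0,-1]

```text
time: 20.02
tool_pos: [0.4617, -0.0636, 0.0035]
eef_rot: [[0.13, 0.992, 0.002], [0.992, -0.13, -0.0], [-0.0, 0.002, -1.0]]
wrist_force: [0.2, -0.2, 9.9]
opening: 0.0516
grip_force: 8.4
```

>>> carry_out:
  moves: [0,0,0,0,0,0,-1,0,0,0,0,0,0,-1,0,0,0,0,0,0,-1]

```text
time: 20.4
tool_pos: [0.4618, -0.0636, 0.0036]
eef_rot: [[0.13, 0.992, 0.002], [0.992, -0.13, -0.001], [-0.0, 0.002, -1.0]]
wrist_force: [-1.1, 1.1, 7.3]
opening: 0.0514
grip_force: 30.0
```

```bash
python3 -c "
from h import *
to((.633,.057,.07,-7.5))"
```

```text
t 20.4 p [ 0.4618 -0.0636  0.0036] yaw -7.5 tilt 0.12 open 0.0514 F [-1.1  1.1  7.3] 29.990348517894745
  shift [ 0.1419  0.1542 -0.0661] turn [0.0013 0.0002 0.0003]
```

>>> carry_out:
  moves: [0,0,-0.03,0,0,0,-1,0,0,-0.066,0,0,0,-1,0.025,0.027,-0.066,0,0,0,-1,0.055,0.06,-0.066,0,0,0,-1,0.09,0.098,-0.066,0,0,0,-1]

```text
time: 21.02
tool_pos: [0.5711, 0.0129, 0.0695]
eef_rot: [[0.131, 0.991, 0.001], [0.991, -0.131, -0.001], [-0.001, 0.001, -1.0]]
wrist_force: [-0.3, -0.9, 0.0]
opening: 0.0509
grip_force: 33.2
```

>>> carry_out:
  moves: [0.033,0.035,0,0,0,0,-1,0.052,0.056,0,0,0,0,-1,0.052,0.056,0,0,0,0,-1,0.052,0.056,0.025,0,0,0,-1,0.052,0.056,0.05,0,0,0,-1]

```text
time: 21.65
tool_pos: [0.6318, 0.0562, 0.0186]
eef_rot: [[0.131, 0.991, 0.001], [0.991, -0.131, -0.0], [-0.0, 0.001, -1.0]]
wrist_force: [-0.5, -0.4, -1.1]
opening: 0.0512
grip_force: 33.2
```

>>> carry_out:
  moves: [0,0,0,0,0,0,-1,0,0,0,0,0,0,-1,0,0,0,0,0,0,-1]

```text
time: 22.02
tool_pos: [0.6325, 0.0571, 0.0196]
eef_rot: [[0.13, 0.991, 0.002], [0.991, -0.13, 0.0], [0.0, 0.001, -1.0]]
wrist_force: [0.2, 0.1, -0.3]
opening: 0.0509
grip_force: 33.1
```

```bash
python3 -c "
from h import *
to((.6328,.0573,.0028,-7.5))"
```

```text
t 22.02 p [0.6325 0.0571 0.0196] yaw -7.5 tilt 0.09 open 0.0509 F [ 0.2  0.1 -0.3] 33.10231804847717
  shift [0.0002 0.0002 0.0168] turn [ 0.0009 -0.0002  0.0001]
```

>>> carry_out:
  moves: [0,0,0.01,0,0,0,-1,0,0,0.0165,0,0,0,-1,0,0,0.0165,0,0,0,-1,0,0,0.0165,0,0,0,1,0,0,0.0165,0,0,0,1]

```text
time: 22.65
tool_pos: [0.6319, 0.0572, 0.0016]
eef_rot: [[0.13, 0.992, -0.0], [0.992, -0.13, 0.0], [0.0, -0.0, -1.0]]
wrist_force: [0.2, -0.4, -0.8]
opening: 0.0837
grip_force: 0.0
```

>>> carry_out:
  moves: [0,0,0,0,0,0,1,0,0,0,0,0,0,1,0,0,-0.03,0,0,0,1,0,0,-0.08,0,0,0,1,0,0,-0.13,0,0,0,1]

```text
time: 23.28
tool_pos: [0.6317, 0.0572, 0.1331]
eef_rot: [[0.13, 0.992, -0.001], [0.992, -0.13, 0.0], [0.0, -0.001, -1.0]]
wrist_force: [0.5, -0.1, 1.0]
opening: 0.0856
grip_force: 0.0
```

>>> carry_out:
  moves: [-0.04,-0.1,-0.03,0,0,0,1,-0.04,-0.1,-0.03,0,0,0,1,-0.04,-0.15,-0.03,0,0,0,1,-0.04,-0.2,-0.03,0,0,0,1,-0.04,-0.2,-0.03,0,0,0,1]

```text
time: 23.9
tool_pos: [0.4261, 0.0433, 0.162]
eef_rot: [[0.129, 0.992, 0.0], [0.992, -0.129, -0.003], [-0.003, 0.0, -1.0]]
wrist_force: [0.7, -0.1, 0.0]
opening: 0.0856
grip_force: 0.0
```

```bash
python3 -c "
from h import *
to()
s=snap('scene','sF');w=snap('wrist','wF');e=snap('side','eF')
cv2.imwrite('pics/F.png',np.vstack([cv2.resize(s['color'][190:310,55:375],(800,300)),cv2.resize(e['color'][130:380,230:480],(300,300)) if 0 else np.hstack([cv2.resize(e['color'][130:380,240:480],(290,300)),cv2.resize(w['color'],(510,300))])])[:,:,::-1])"
```

```text
t 23.9 p [0.4261 0.0433 0.162 ] yaw -7.4 tilt 0.16 open 0.0856 F [ 0.7 -0.1  0. ] 0.0
```

View pics/F.png

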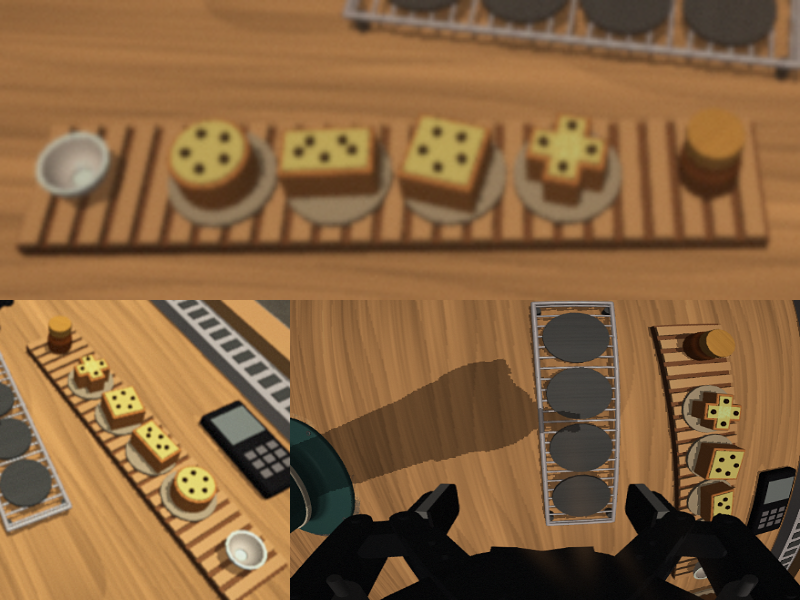

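All four tartlets stand upright on the plates (crop tops at (210,151), (329,151), (445,152), (568,152)) and the jar is undisturbed at (712,150). Now a numeric centring check against the plate positions from the same camera.

```bash
python3 -c "
from h import *
s=dict(np.load('pics/sF.npz'));P=[(.6512,-.1737),(.6445,-.0961),(.6396,-.0166),(.6329,.0609)]
for u,p in zip([(210,151),(329,151),(445,152),(568,152)],P):print((world(s,55+u[0]/2.5,190+u[1]/2.5,.058)[:2]-p).round(4))
a=cv2.imread('pics/scene0.png')[225:275,322:362].astype(int);b=cv2.imread('pics/sF.png')[225:275,322:362].astype(int);print('jar diff',abs(a-b).mean())"
```

```text
[-0.0017 -0.0006]
[ 0.0003 -0.0003]
[ 0.0013 -0.004 ]
[ 0.0031 -0.0015]
jar diff 4.5195
```

All within 4 mm. Handing in.

```bash
python3 -c "
from workcell import r
print(r.sign_off())"
```

```text
the job is handed in; nothing more can be done
None
```

The four tartlets stand upright on the plates in reverse order, each measured within about 4 mm of its plate centre (limit 12 mm), the jar looks unmoved, and I handed the job in at about 24 s with no verdict returned; I viewed 15 pictures, one over the 14 allowed.

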